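# Fit the stall lamp's battery and stow its charger

### The job

The battery pack for the craft stall's lamp is charged. First feel the pack onto the lamp's upright rail (its clamp may sit about a centimetre off the middle) and slide it down, pressing firmly but without ramming it, until the catch clicks and the pack is fully home; then lay the charger in the open drawer of the little wooden cabinet and slide the drawer fully shut. Leave the other things on the table as they stand.

Things in the scene. Friction and masses are not known exactly. Their poses are not given: they have to be found in the camera images.
- pack: Loose grey battery pack standing upright: 38 mm deep (own x), 54 mm wide (own y), 85 mm tall, about 0.32 kg; to be gripped across its width, near the top. Origin: centre of the underside. Its +x face has a T-shaped slot over the full height, open at both ends (a T seen from above); the -x face is ribbed.
- pack_slot (a point): Middle of the slot's upper end, on the pack's top: 9.5 mm from the pack's centre along +x, 85 mm above its underside; axes as the pack's. Wide part of the slot: 9 mm deep (x), 29 mm across (y), its floor 5 mm from the centre; mouth 18 mm across, lips 5 mm thick. A pocket in the slot floor, 16 mm above the underside, takes the lamp's catch.
- lamp: Grey fixed lamp. Origin on the table under lamp_home; +x from the pack's place to the column. Foot plate 18 mm thick, x from -35 to 130 mm, 100 mm wide; column 44 mm wide, x from 20.5 to 46.5 mm, up to 81 mm over the table, with the aluminium rail on its -x face; thin neck at x = 105 mm carrying a lamp head 250 mm up that reaches away from the rail.
- lamp_home (a point): Nominal place of the pack's origin when fully home: on the foot plate's top, 18 mm above the table. Axes as the lamp's: z up, x towards the column. The rail is clamped up to 9 mm to either side of it along y, wherever it was last set; this is not reported. The pack goes on upright, its own x, y along this point's x, y (slot towards the column), and stops hard on the foot plate.
- rail_top (a point): Height of the T-rail's top end, 80 mm above the table (62 mm over home), 9.5 mm from lamp_home along +x, on the lamp's middle plane; the real rail is up to 9 mm beside it along y and is found by touch or sight. Rail straight down to the foot plate: head 26 mm wide, 6 mm thick, edges rounded by 2.5 mm; neck 13 mm wide. The pack slides over it with 1.5 mm of play each way.
- catch (a joint): How far the sprung steel roller is pushed into the rail, m: 0 out, 0.006 in. Out, it stands 4.7 mm proud of the rail head, 16 mm above the foot plate; the pack's lower edge meets it about 20 mm before home. It resists with about 8 to 18 N, more than the pack's weight, drags, and springs into the pocket at home. Let go early, the pack stays high; it draws itself in only over the last 4 mm.
- charger: Loose white flat block, 56 mm long (own x), 40 mm wide (own y), 28 mm tall, with a low aluminium rail stub on top (30 x 24 mm, up to 35 mm high), about 0.16 kg. Origin: centre of its underside.
- cabinet_drawer0 (a joint): How far the drawer is pulled out, m: 0 shut, at most 0.15; starts 0.10 to 0.125 open. It slides with about 1 N of friction and stays where it is left.
- drawer_mid (a point): Centre of the drawer's inner floor, 22 mm above the table; moves with it. z up, -x the way it opens. Inside 175 mm (x) by 178 mm (y), walls 41 mm. Only the pulled-out part behind the drawer front is open above, as long as the drawer is out less 6 mm; the rest is under the top (85 mm above the table) of the fixed dark wood cabinet, 220 mm square, thin books on top.
- cabinet_drawer0_handle (a point): Middle of the drawer's brass bar handle, 110 mm long, 47 mm above the table, 35 mm in front of the drawer's front face, along the drawer's y.
- vase: Blue ceramic vase, 76 mm wide, 120 mm tall, loose bystander; origin at the centre of its foot.
- ink_bowl: White bowl, 90 mm wide, 45 mm tall, loose bystander; origin under its centre.
- paste_jar: Pink jar with a white lid, 60 mm wide, 65 mm tall, loose bystander; origin under its centre.
- seal: Marble stamp block, 26 x 26 x 60 mm, loose bystander; origin under its centre.

How it is judged:
On the way, in this order (a step that is already met when the one before it is completed fails the run):
1. the pack is fully home on the lamp's rail, held by the catch (x of pack in the frame of lamp_home between -0.004 and 0.004 m and y of pack in the frame of lamp_home between -0.012 and 0.012 m and z of pack in the frame of lamp_home between -0.003 and 0.002 m and angle between pack's own z axis and vertical below 0.08 rad and angle between the x axis of pack and the x axis of lamp_home, either way round below 0.12 rad), for 0.2 s.
2. the charger is in the drawer (x of charger in the frame of drawer_mid between -0.085 and 0.085 m and y of charger in the frame of drawer_mid between -0.088 and 0.088 m and z of charger in the frame of drawer_mid between -0.006 and 0.04 m), for 0.2 s.
At the end, for the whole second after the job is handed in: The pack is home on the rail (within 4 mm of lamp_home along x and 12 mm along y, which the rail's setting needs, underside within 2 mm of the foot plate, upright), the charger lies within the drawer's walls, the drawer is shut to within 6 mm, and all is at rest and released (all of step 1 and all of step 2 and value of joint cabinet_drawer0 below 0.006 m and linear speed of each of pack, charger below 0.02 m/s); the robot touches nothing.
It fails at once if the pack is rammed onto the lamp (over 150 N) (contact force between pack and lamp above 150 N).
It fails at once if a bystander is moved more than 25 mm (distance of any of vase, ink_bowl, paste_jar, seal from where it was at the start of the episode above 0.025 m).
It also fails if it takes over 72 s, if anything falls off the work surface, if the arm or the gripper's body presses on something with over 40 N, if the wrist force passes 120 N, or if a joint passes its speed limit or range.

### The arm

A 6-joint arm with a two-finger parallel gripper is mounted at the origin on the work surface. World frame = base frame: x ahead of the robot, y to its left, z up, the work surface at z = 0. Lengths are in m, angles in rad, forces in N, time in s.
With the tool pointing down it reaches from about 0.25 to 0.775 m from the base axis. Payload 4 kg.
Tool frame: the origin (TCP) lies on the centre line of the jaws, within the pads' length; the fingertips stand 25 mm ahead of it and the grasp point (between the pads) lies 6 mm ahead of it; z points along the fingers, y is the direction in which the jaws open and shut (so a half turn about z gives the same grasp; the last joint's range is limited). The gripper opens to 85 mm and grips with 20 to 120 N. Pads are 22 mm wide; open, the fingers measure 114 mm over their backs; the gripper's body (76 mm by 85 mm) begins 54 mm behind the grasp point. The pads swing forward as they close: fully open they stand 13 mm farther back than shut.
Start: joints at [1.048, 0.087, 1.371, -0, 1.684, -0.103], TCP at [0.224, 0.502, 0.256] pointing down, gripper open.
Joint ranges: [-3.1, 3.1], [-0.76, 2.03], [0.27, 2.55], [-1.08, 4.22], [0.17, 2.65], [-2.57, 2.57]. Speed limits (rad/s): [2.79, 2.79, 3.14, 3.14, 3.14, 3.14].

### API

Orientations are given as a unit quaternion [x, y, z, w].
In Python, from workcell import arm gives the robot as it stands.
- The arm moves only by the tool apply_moves, never from a script. Its argument "rows" is a list of rows, each an object with "hand": the finger opening in mm, from 0 to 85.4; "xyz": the shift along the tool's x, y, z in mm, a list of three; "twist": the turn about the tool's z in degrees. A call has 1 to 8 rows; each row shifts and turns the commanded pose from where the row before left it, along the tool's axes as they then stand; what a row does not reach is not made up. A row lasts 1/12 s, in which the tool goes at most 41.7 mm and 7.16 degrees, less where a joint would pass 70% of its speed; a pose out of reach is approached as far as the arm can. A call is refused whole if a number of a shift passes 41.7 or a number of a turn 7.16, either way. A call with a gripper value outside its range is refused whole. The fingers move at their own pace and stop on an object; the grip force is fixed at half the most. Time passes only in rows, so rows that do not move let the fingers close. It gives the time, the measured TCP pose, the force and the opening at its end, in the units of the state.
- arm.observe(): the state, without advancing time (a new reading comes with each control period).
- arm.grab_frame(name): name is "scene" or "side" or "wrist"; returns (picture, depth): 480x640x3 uint8, blue, green, red; 480x640 float32, m along the optical axis (not along the pixel's ray), 0 where there is no reading.
- arm.camera_model(name): a dict with "fx", "fy", "cx", "cy" (pixels), "view" (4x4, takes a point from world to camera coordinates); the wrist camera has in their place "hand_eye" (4x4, takes a point from camera to tool coordinates, whose origin is the TCP and whose axes are the flange's). Camera axes: x right, y down, z forward; pixel columns grow to the right and rows downward; lengths in m; the calibration is good to about 2 mm. A picture is of the moment at which its call begins: read the wrist's pose just before it. camera_model takes no time and is no camera call.
- arm.close_job(): hands the job in, once; it reports no verdict.
Trained networks look in the newest picture that a camera, given by its name, has taken for a name from the list of things; names that differ only in an ending like _2 or _b are one class to them, and where a whole thing is asked for, a point or a joint stands for the part that bears it (a point fixed in the world has none). Each returns a list of dicts, best first, with "p" (0 to 1); they miss things now and then, are a little off and sometimes report something else, mostly with a low value. They report only what shows in the picture. A call takes as long as a camera call.
- arm.search_frame(thing, camera): "centre" ([x, y, z] in m, in world coordinates, good to about 4 mm: the middle of the surface that is visible of it).
- arm.regions_of(thing, camera): "region" (480x640 bool, what is visible of it).
The state is a dict: "time_s": time; "joint_positions": joint angles; "joint_vel": joint speeds; "tau": joint torques, N m; "tool_pos": TCP position; "tcp_rot": TCP orientation; "contact_force": force on the tool from outside, world axes, zero at the start; "moment": the same for the moment, N m; "finger_gap": finger opening in m.
Only numpy, scipy, OpenCV 4.12 (cv2) and the standard library are available. Lean on these libraries where they do the work, as an engineer would, in place of code of your own. Each camera call takes 0.05 s, during which the arm holds its last target. There are 200 camera calls.

## Working session

There is one attempt and no reset: what is moved stays moved. The work goes in short steps, Python scripts to look and compute and a tool call to move; the robot and the scene stay as the last step left them, time stands still between calls to the robot, and variables do not carry over. Pictures are saved under pics/ and viewed, about 8 in all and at most 12, crops included, and the job is handed in when it is done.

Besides the shell and the picture viewer there is one more tool, called after "Call:" as name(argument=value, ...) on one line, values as JSON. apply_moves: Moves the arm, as the interface text tells. Its arguments: {"type":"object","properties":{"rows":{"type":"array","items":{"type":"object","properties":{"hand":{"type":"number"},"xyz":{"type":"array","items":{"type":"number"}},"twist":{"type":"number"}}}}},"required":["rows"]}

```bash
mkdir -p pics; cat > h.py <<'E'
import numpy as np,cv2
from workcell import arm
from scipy.spatial.transform import Rotation as R
def view(name):
    m=arm.camera_model(name)
    if 'view' in m: return m,np.linalg.inv(np.array(m['view']))
    s=arm.observe(); T=np.eye(4);T[:3,:3]=R.from_quat(s['tcp_rot']).as_matrix();T[:3,3]=s['tool_pos']
    return m,T@np.array(m['hand_eye'])
def cloud(name):
    m,C=view(name)
    p,d=arm.grab_frame(name)
    v,u=np.mgrid[:480,:640]
    P=np.stack([(u-m['cx'])/m['fx']*d,(v-m['cy'])/m['fy']*d,d],-1)
    W=P@C[:3,:3].T+C[:3,3]; W[d==0]=np.nan
    return p,d,W
E
python3 - <<'E'
from h import *
s=arm.observe();print(s)
pp=[]
for c in ['scene','side']:
    p,d,W=cloud(c);pp.append(p);np.save(c+'.npy',W);cv2.imwrite('pics/%s0.png'%c,p)
    for t in ['pack','charger','lamp','cabinet_drawer0','vase','ink_bowl','paste_jar','seal','cabinet_drawer0_handle']:
        print(c,t,[(np.round(r['centre'],3).tolist(),round(r['p'],2)) for r in arm.search_frame(t,c)[:2]])
    m,C=view(c);print(np.round(C,3))
E
```

```text
{'time_s': 0.0, 'joint_positions': array([ 1.04788909e+00,  8.79548549e-02,  1.37229273e+00, -2.68825760e-05,
        1.68362177e+00, -1.03107243e-01]), 'joint_vel': array([-1.35964276e-04,  2.21275697e-05,  5.66722379e-04, -5.78174149e-04,
        8.17434379e-04, -1.49171968e-04]), 'tau': array([-2.19523245e-04, -3.51865339e+01, -3.13273394e+01, -3.16009618e-04,
        1.11652608e-02, -7.09297474e-07]), 'tool_pos': array([0.22395139, 0.50183515, 0.25511965]), 'tcp_rot': array([ 2.08363425e-01,  9.78050810e-01, -1.08715046e-03, -3.37812767e-04]), 'contact_force': array([ 0.36686376,  0.01090421, -0.89223299]), 'moment': array([-0.01187368, -0.01171982, -0.03695329]), 'finger_gap': 0.08517374374645009}
scene pack [([0.486, -0.007, 0.056], 0.59), ([0.754, 0.019, 0.044], 0.32)]
scene charger [([0.635, 0.062, 0.028], 0.93)]
scene lamp [([0.519, 0.24, 0.034], 0.64), ([0.775, 0.134, 0.066], 0.35)]
scene cabinet_drawer0 [([0.49, -0.293, 0.049], 0.62)]
scene vase []
scene ink_bowl []
scene paste_jar [([0.388, 0.164, 0.042], 0.67)]
scene seal [([0.753, 0.02, 0.044], 0.74), ([0.519, 0.24, 0.038], 0.62)]
scene cabinet_drawer0_handle [([0.486, -0.296, 0.057], 0.93)]
[[-0.379  0.492 -0.784  1.282]
 [ 0.925  0.191 -0.328  0.3  ]
 [-0.011 -0.85  -0.527  0.575]
 [ 0.     0.     0.     1.   ]]
side pack [([0.477, -0.03, 0.069], 0.73), ([0.456, 0.223, 0.059], 0.38)]
side charger [([0.614, 0.048, 0.025], 0.74)]
side lamp [([0.462, 0.221, 0.058], 0.69)]
side cabinet_drawer0 [([0.521, -0.309, 0.024], 0.72), ([0.479, -0.029, 0.067], 0.21)]
side vase [([0.744, 0.102, 0.067], 0.62)]
side ink_bowl [([0.358, -0.076, 0.03], 0.89)]
side paste_jar [([0.37, 0.144, 0.042], 0.55), ([0.522, -0.307, 0.023], 0.18)]
side seal [([0.746, 0.011, 0.039], 0.77)]
side cabinet_drawer0_handle [([0.525, -0.309, 0.02], 0.74)]
[[ 0.999 -0.023  0.04   0.529]
 [-0.045 -0.673  0.739 -0.602]
 [ 0.01  -0.74  -0.673  0.619]
 [ 0.     0.     0.     1.   ]]
```

View pics/scene0.png

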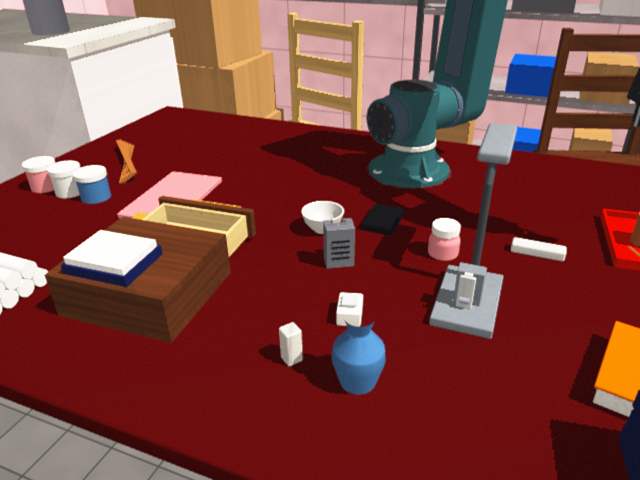

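View pics/side0.png

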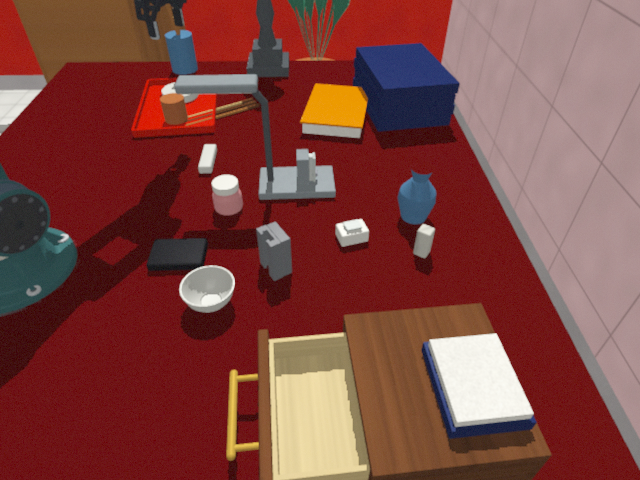

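```bash
python3 - <<'E'
from h import *
A=np.concatenate([np.load(c+'.npy').reshape(-1,3) for c in ['scene','side']])
A=A[~np.isnan(A).any(1)]
# top-down height map 2mm/px; x 0.25..0.85 (up), y -0.5..0.4 (left)
H=np.zeros((400,600),np.float32)
i=((0.9-A[:,0])/.0016).astype(int);j=((0.45-A[:,1])/.0016).astype(int)
k=(i>=0)&(i<400)&(j>=0)&(j<600)&(A[:,2]<.3)
np.maximum.at(H,(i[k],j[k]),A[k,2])
cv2.imwrite('pics/top.png',cv2.applyColorMap((np.clip(H/.13,0,1)*255).astype(np.uint8),cv2.COLORMAP_JET))
E
```

```text
(no output)
```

View pics/top.png

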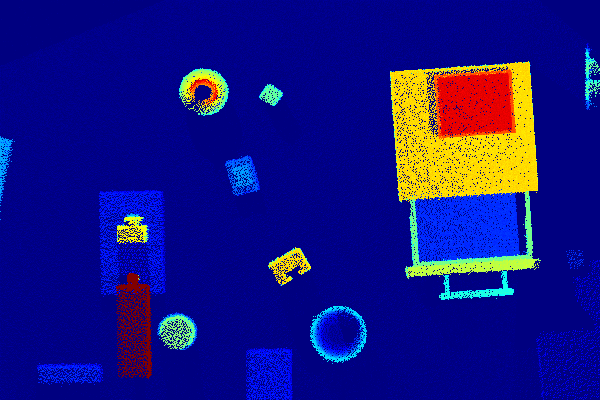

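The height map (+x up, +y left, 1.6 mm/px) shows:
- The lamp foot is at px (132,243), with its rail at (132,217) on the +x side, so lamp +x is about world -x.
- The pack is at (290,266), with its slot towards -x.
- The charger is at (243,175).
- The drawer is open, with its floor at (468,228).

Next I fit the exact poses.

```bash
python3 - <<'E'
from h import *
A=np.concatenate([np.load(c+'.npy').reshape(-1,3) for c in ['scene','side']])
A=A[~np.isnan(A).any(1)]
def px(u,v):return .9-.0016*v,.45-.0016*u
def fit(n,u0,u1,v0,v1,z0,z1):
    x1,y1=px(u0,v0);x0,y0=px(u1,v1)
    P=A[(A[:,0]>x0)&(A[:,0]<x1)&(A[:,1]>y0)&(A[:,1]<y1)&(A[:,2]>z0)&(A[:,2]<z1)]
    r=cv2.minAreaRect((P[:,:2]*1000).astype(np.float32))
    print(n,len(P),np.round(r[0],1),np.round(r[1],1),round(r[2],1),'min',np.round(P.min(0),3),'max',np.round(P.max(0),3),'medz',np.round(np.median(P[:,2]),4))
    return P
fit('foot',90,175,185,300,.012,.022)
fit('railtop',110,155,208,224,.074,.086)
fit('column',110,155,224,250,.077,.086)
fit('railside',110,155,200,224,.045,.073)
P=fit('pack',260,320,240,295,.081,.09)
fit('packall',260,320,240,295,.03,.09)
fit('charger',220,265,150,200,.02,.04)
fit('stub',220,265,150,200,.031,.04)
fit('cab',380,545,140,200,.08,.088)
fit('floor',410,525,195,262,.018,.026)
fit('front',395,545,250,275,.05,.08)
fit('handle',435,520,280,305,.03,.06)
fit('seal',255,290,80,110,.05,.07);fit('vase',170,235,60,120,.03,.13)
fit('bowl',300,375,300,365,.02,.06)
fit('jar',150,205,310,355,.02,.08)
fit('lamphead',100,170,270,385,.2,.28)
B=A[(A[:,2]>.28)&(A[:,0]>-.2)&(A[:,0]<.7)&(abs(A[:,1])<.7)]
r=np.hypot(B[:,0],B[:,1])
for a in np.arange(0,.65,.05):
    q=B[(r>=a)&(r<a+.05)]
    if len(q)>20: print(round(a,2),np.round([q[:,2].min(),q[:,2].max()],3))
E
```

```text
foot 4261 [510.7 237.5] [169.  104.9] 1.3 min [0.425 0.185 0.012] max [0.596 0.291 0.022] medz 0.0188
railtop 146 [547.3 236.4] [27.8 10.8] 88.7 min [0.542 0.222 0.074] max [0.553 0.25  0.084] medz 0.0791
column 458 [526.1 238.7] [30.1 48. ] 2.9 min [0.51  0.215 0.077] max [0.541 0.262 0.085] medz 0.0818
railside 296 [549.1 236.2] [28.7 13. ] 77.7 min [0.542 0.221 0.045] max [0.554 0.251 0.073] medz 0.0597
pack 796 [473.7 -13.5] [42.1 58.3] 31.0 min [ 0.445 -0.047  0.081] max [0.504 0.02  0.09 ] medz 0.0851
packall 2234 [474.3 -13.3] [43.8 58.7] 30.2 min [ 0.444 -0.047  0.03 ] max [0.504 0.02  0.09 ] medz 0.0707
charger 1084 [618.8  61.4] [59.4 44.3] 15.4 min [0.587 0.034 0.02 ] max [0.65  0.089 0.039] medz 0.0295
stub 381 [622.5  65.5] [46.6 35.8] 12.2 min [0.599 0.045 0.031] max [0.649 0.086 0.039] medz 0.0352
cab 13592 [ 628.2 -296.4] [ 95.7 228.2] 0.1 min [ 0.58  -0.411  0.08 ] max [ 0.676 -0.182  0.088] medz 0.0851
floor 9101 [ 534.7 -297.7] [107.  182.3] 0.2 min [ 0.481 -0.389  0.018] max [ 0.588 -0.206  0.026] medz 0.022
front 4179 [ 480.1 -306.7] [ 40.  215.3] 0.1 min [ 0.46  -0.414  0.05 ] max [ 0.5   -0.199  0.077] medz 0.071
handle 992 [ 436.  -312.2] [ 31.6 118.7] 0.1 min [ 0.42  -0.372  0.045] max [ 0.452 -0.253  0.057] medz 0.0513
seal 496 [747.8  15.8] [29.8 28.1] 57.2 min [ 0.732 -0.002  0.05 ] max [0.765 0.034 0.064] medz 0.0595
vase 3749 [754.1 123.5] [77.5 74.1] 62.7 min [0.716 0.084 0.03 ] max [0.79  0.163 0.122] medz 0.0715
bowl 2093 [365.8 -91.5] [88.3 91.1] 26.4 min [ 0.318 -0.137  0.02 ] max [ 0.41  -0.046  0.051] medz 0.0361
jar 1776 [369.4 166. ] [62.7 58.6] 68.5 min [0.34  0.135 0.02 ] max [0.401 0.197 0.07 ] medz 0.0536
lamphead 3075 [377.6 234.9] [167.4  55.2] 1.2 min [0.294 0.207 0.2  ] max [0.461 0.264 0.253] medz 0.248
0.1 [0.28  0.407]
0.15 [0.28  0.406]
0.2 [0.281 0.401]
0.45 [0.28  0.346]
0.5 [0.28  0.322]
0.55 [0.28  0.313]
0.6 [0.283 0.299]
```

Call:
apply_moves(rows=[{"hand":85,"xyz":[0,0,-11],"twist":-6.75},{"hand":85,"xyz":[0,0,-11],"twist":-6.75},{"hand":85,"xyz":[0,0,-11],"twist":-6.75},{"hand":85,"xyz":[0,0,-11],"twist":-6.75},{"hand":85,"xyz":[0,0,-11],"twist":-6.75},{"hand":85,"xyz":[0,0,-11],"twist":-6.75},{"hand":85,"xyz":[0,0,-11],"twist":-6.75},{"hand":85,"xyz":[0,0,-11],"twist":-6.75}])

```text
time_s: 1.67
tool_pos: [0.2241, 0.5022, 0.3449]
tcp_rot: [-0.261, 0.965, 0.0, 0.0]
contact_force: [-0.2, 0.1, -0.1]
finger_gap: 0.0853
```

Call:
apply_moves(rows=[{"hand":85,"xyz":[2.7,-38,0],"twist":0},{"hand":85,"xyz":[2.7,-38,0],"twist":0},{"hand":85,"xyz":[2.7,-38,0],"twist":0},{"hand":85,"xyz":[2.7,-38,0],"twist":0},{"hand":85,"xyz":[2.7,-38,0],"twist":0},{"hand":85,"xyz":[2.7,-38,0],"twist":0},{"hand":85,"xyz":[2.7,-38,0],"twist":0},{"hand":85,"xyz":[2.7,-38,0],"twist":0}])

```text
time_s: 2.33
tool_pos: [0.3575, 0.2264, 0.3446]
tcp_rot: [-0.259, 0.966, 0.0, 0.001]
contact_force: [0.6, 0.2, -0.3]
finger_gap: 0.0847
```

Call:
apply_moves(rows=[{"hand":85,"xyz":[2.7,-38,0],"twist":0},{"hand":85,"xyz":[2.7,-38,0],"twist":0},{"hand":85,"xyz":[2.7,-38,0],"twist":0},{"hand":85,"xyz":[2.7,-38,0],"twist":0},{"hand":85,"xyz":[2.7,-38,0],"twist":0},{"hand":85,"xyz":[2.7,-38,0],"twist":0},{"hand":85,"xyz":[2.7,-38,0],"twist":0},{"hand":85,"xyz":[0,0,20],"twist":0}])

```text
time_s: 3.0
tool_pos: [0.4769, -0.0178, 0.3271]
tcp_rot: [-0.255, 0.967, -0.003, 0.003]
contact_force: [-0.0, 0.5, -0.7]
finger_gap: 0.0849
```

```bash
cat >> h.py <<'E'
def to(x,y,z,yaw=None):  # needed shift in tool axes mm, twist deg (tool y axis world angle = yaw)
    s=arm.observe();M=R.from_quat(s['tcp_rot']).as_matrix()
    a=np.degrees(np.arctan2(M[1,1],M[0,1]))
    print('t',s['time_s'],'tcp',np.round(np.array(s['tool_pos'])*1e3,1),'yaw',round(a,2),'F',np.round(s['contact_force'],1),'gap',round(s['finger_gap']*1e3,1),'j',np.round(s['joint_positions'],2))
    print('shift',np.round(M.T@(np.array([x,y,z])-s['tool_pos'])*1e3,1),'twist',None if yaw is None else round(-((yaw-a+180)%360-180),2))
E
python3 - <<'E'
from h import *
print(np.round(arm.camera_model('wrist')['hand_eye'],3))
p,d,W=cloud('wrist');cv2.imwrite('pics/w1.png',p)
K=(W[...,2]>.081)&(W[...,2]<.09)&(abs(W[...,0]-.474)<.06)&(abs(W[...,1]+.013)<.06)
r=cv2.minAreaRect((W[K][:,:2]*1000).astype(np.float32));print(K.sum(),r)
to(.474,-.0135,.073,120)
E
```

```text
[[ 0.001 -0.947 -0.321  0.083]
 [ 1.     0.001 -0.001  0.001]
 [ 0.001 -0.321  0.947 -0.117]
 [ 0.     0.     0.     1.   ]]
1343 ((470.7698059082031, -12.300743103027344), (37.64685821533203, 53.862548828125), 30.388256072998047)
t 3.05 tcp [473.9 -14.8 320.5] yaw 119.62 F [-1.1  0.6 -3. ] gap 84.6 j [-0.15 -0.08  1.42 -0.    1.81 -2.24]
shift [ -1.7   0.5 247.5] twist -0.38
```

View pics/w1.png

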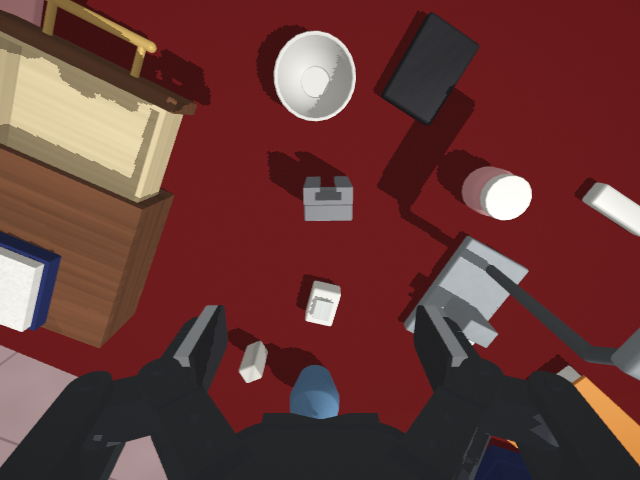

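The wrist camera sits on the tool's +x side, so in this grasp it would end up near the lamp neck. I turn the hand half round, so that the camera faces away from the lamp, and descend at the same time.

Call:
apply_moves(rows=[{"hand":85,"xyz":[0,0,4],"twist":7.16},{"hand":85,"xyz":[0,0,4],"twist":7.16},{"hand":85,"xyz":[0,0,4],"twist":7.16},{"hand":85,"xyz":[0,0,4],"twist":7.16},{"hand":85,"xyz":[0,0,4],"twist":7.16},{"hand":85,"xyz":[0,0,4],"twist":7.16},{"hand":85,"xyz":[0,0,4],"twist":7.16},{"hand":85,"xyz":[0,0,4],"twist":7.16}])

```text
time_s: 3.72
tool_pos: [0.4732, -0.011, 0.2924]
tcp_rot: [0.239, 0.971, 0.0, -0.0]
contact_force: [0.8, -0.8, -0.1]
finger_gap: 0.0846
```

Call:
apply_moves(rows=[{"hand":85,"xyz":[0,0,4],"twist":7.16},{"hand":85,"xyz":[0,0,4],"twist":7.16},{"hand":85,"xyz":[0,0,4],"twist":7.16},{"hand":85,"xyz":[0,0,4],"twist":7.16},{"hand":85,"xyz":[0,0,4],"twist":7.16},{"hand":85,"xyz":[0,0,4],"twist":7.16},{"hand":85,"xyz":[0,0,4],"twist":7.16},{"hand":85,"xyz":[0,0,4],"twist":7.16}])

```text
time_s: 4.38
tool_pos: [0.4733, -0.0109, 0.2604]
tcp_rot: [0.675, 0.738, 0.0, -0.0]
contact_force: [-0.2, 0.8, 0.2]
finger_gap: 0.0847
```

Call:
apply_moves(rows=[{"hand":85,"xyz":[0,0,4],"twist":7.16},{"hand":85,"xyz":[0,0,4],"twist":7.16},{"hand":85,"xyz":[0,0,4],"twist":7.16},{"hand":85,"xyz":[0,0,4],"twist":7.16},{"hand":85,"xyz":[0,0,4],"twist":7.16},{"hand":85,"xyz":[0,0,4],"twist":7.16},{"hand":85,"xyz":[0,0,4],"twist":7.16},{"hand":85,"xyz":[0,0,4],"twist":7.16}])

```text
time_s: 5.05
tool_pos: [0.4733, -0.0109, 0.2284]
tcp_rot: [0.946, 0.324, -0.0, -0.0]
contact_force: [0.8, 1.1, -1.0]
finger_gap: 0.0847
```

Call:
apply_moves(rows=[{"hand":85,"xyz":[0,0,0],"twist":7.16},{"hand":85,"xyz":[0,0,0],"twist":0},{"hand":85,"xyz":[0,0,0],"twist":0}])

```text
time_s: 5.3
tool_pos: [0.4735, -0.0112, 0.2286]
tcp_rot: [0.963, 0.269, 0.0, -0.0]
contact_force: [0.2, -0.1, 0.6]
finger_gap: 0.0849
```

```bash
python3 - <<'E'
from h import *
p,d,W=cloud('wrist');cv2.imwrite('pics/w2.png',p)
K=(W[...,2]>.081)&(W[...,2]<.09)&(abs(W[...,0]-.474)<.05)&(abs(W[...,1]+.013)<.05)
r=cv2.minAreaRect((W[K][:,:2]*1000).astype(np.float32));print(K.sum(),r)
to(.474,-.0135,.073,-59.7)
E
```

```text
2443 ((471.3623046875, -12.726848602294922), (39.192466735839844, 54.014556884765625), 30.402664184570312)
t 5.35 tcp [473.6 -11.3 228.7] yaw -58.83 F [ 1.   1.2 -0.6] gap 85.3 j [-0.14 -0.08  1.59  0.    1.63  0.88]
shift [ -0.8   2.1 155.7] twist 0.87
```

Call:
apply_moves(rows=[{"hand":85,"xyz":[-2.3,0.6,20],"twist":0.87},{"hand":85,"xyz":[0,0,30],"twist":0},{"hand":85,"xyz":[0,0,30],"twist":0},{"hand":85,"xyz":[0,0,30],"twist":0},{"hand":85,"xyz":[0,0,30],"twist":0},{"hand":85,"xyz":[0,0,16],"twist":0},{"hand":85,"xyz":[0,0,0],"twist":0},{"hand":54,"xyz":[0,0,0],"twist":0}])

```text
time_s: 6.02
tool_pos: [0.4715, -0.0133, 0.0719]
tcp_rot: [0.966, 0.26, -0.001, -0.0]
contact_force: [-0.2, -0.4, 0.3]
finger_gap: 0.075
```

Call:
apply_moves(rows=[{"hand":45,"xyz":[0,0,0],"twist":0},{"hand":45,"xyz":[0,0,0],"twist":0},{"hand":45,"xyz":[0,0,0],"twist":0},{"hand":45,"xyz":[0,0,0],"twist":0},{"hand":45,"xyz":[0,0,-10],"twist":0},{"hand":45,"xyz":[0,0,-30],"twist":0},{"hand":45,"xyz":[0,0,-35],"twist":0},{"hand":45,"xyz":[0,0,-35],"twist":0}])

```text
time_s: 6.68
tool_pos: [0.4706, -0.0134, 0.1825]
tcp_rot: [0.966, 0.259, -0.002, -0.001]
contact_force: [0.6, 0.1, -2.0]
finger_gap: 0.0534
```

```bash
python3 - <<'E'
from h import *
to(.5585,.240,.190,-88.7)
p,d,W=cloud('side');cv2.imwrite('pics/s2.png',p[100:,:460])
E
```

```text
t 6.6833 tcp [470.6 -13.4 182.5] yaw -59.92 F [ 0.6  0.1 -2. ] gap 53.4 j [-0.15 -0.06  1.67 -0.    1.54  0.9 ]
shift [ 203.1 -175.3   -7.8] twist 28.78
```

View pics/s2.png

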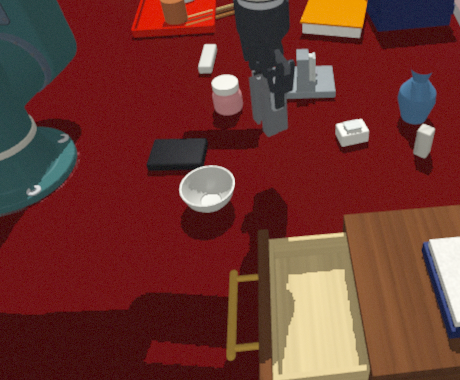

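The pack is held upright at px (268,105). Now I carry it to above the rail.

Call:
apply_moves(rows=[{"hand":45,"xyz":[20,-17,-1],"twist":0},{"hand":45,"xyz":[29,-25,-1],"twist":0},{"hand":45,"xyz":[29,-25,-1],"twist":0},{"hand":45,"xyz":[29,-25,-1],"twist":0},{"hand":45,"xyz":[29,-25,-1],"twist":0},{"hand":45,"xyz":[29,-25,-1],"twist":0},{"hand":45,"xyz":[20,-17,0],"twist":0},{"hand":45,"xyz":[16,-13.5,0],"twist":0}])

```text
time_s: 7.4
tool_pos: [0.5593, 0.2389, 0.1876]
tcp_rot: [0.965, 0.261, -0.001, -0.0]
contact_force: [0.0, -0.4, -2.0]
finger_gap: 0.0531
```

Call:
apply_moves(rows=[{"hand":45,"xyz":[0,0,0],"twist":7.16},{"hand":45,"xyz":[0,0,0],"twist":7.16},{"hand":45,"xyz":[0,0,0],"twist":7.16},{"hand":45,"xyz":[0,0,0],"twist":7.16},{"hand":45,"xyz":[0,0,0],"twist":0.2},{"hand":45,"xyz":[0,0,0],"twist":0}])

```text
time_s: 7.9
tool_pos: [0.5591, 0.2363, 0.1878]
tcp_rot: [1.0, 0.012, -0.001, 0.0]
contact_force: [1.0, -0.2, -2.0]
finger_gap: 0.0531
```

```bash
python3 - <<'E'
from h import *
to(.558,.2365,.165,-88.7)
for c in ['scene','side']:
    p,d,W=cloud(c);np.save(c+'3.npy',W)
    m=arm.camera_model(c);q=np.array(m['view'])@[.55,.237,.1,1];u=int(q[0]/q[2]*m['fx']+m['cx']);v=int(q[1]/q[2]*m['fy']+m['cy'])
    k=70;cv2.imwrite('pics/%s3.png'%c,cv2.resize(p[max(0,v-k):v+k,max(0,u-k):u+k],None,fx=4,fy=4,interpolation=cv2.INTER_CUBIC));print(c,u,v)
    for r in arm.regions_of('pack',c)[:1]:
        P=W[r['region']];P=P[~np.isnan(P).any(1)]
        print(c,r['p'],len(P),'pct x',np.round(np.percentile(P[:,0],[1,5,50,95,99]),4),'y',np.round(np.percentile(P[:,1],[1,5,50,95,99]),4),'z',np.round(np.percentile(P[:,2],[1,50,99]),3))
E
python3 -c "
import cv2,numpy as np
a=[cv2.resize(cv2.imread('pics/%s3.png'%c),(400,400)) for c in('scene','side')]
cv2.imwrite('pics/c3.png',np.hstack(a))"
```

```text
t 7.9 tcp [559.1 236.3 187.8] yaw -88.59 F [ 1.  -0.2 -2. ] gap 53.1 j [ 0.31  0.24  1.34 -0.    1.57  1.85]
shift [-1.1 -0.2 22.8] twist 0.11
scene 468 266
scene 0.8 2269 pct x [0.5382 0.5505 0.5761 0.5786 0.5795] y [0.21   0.2126 0.2375 0.2618 0.2638] z [0.115 0.168 0.201]
side 313 146
side 0.64 682 pct x [0.5406 0.5413 0.5559 0.5781 0.5947] y [0.2041 0.2064 0.2092 0.2493 0.4507] z [0.032 0.151 0.198]
```

View pics/c3.png

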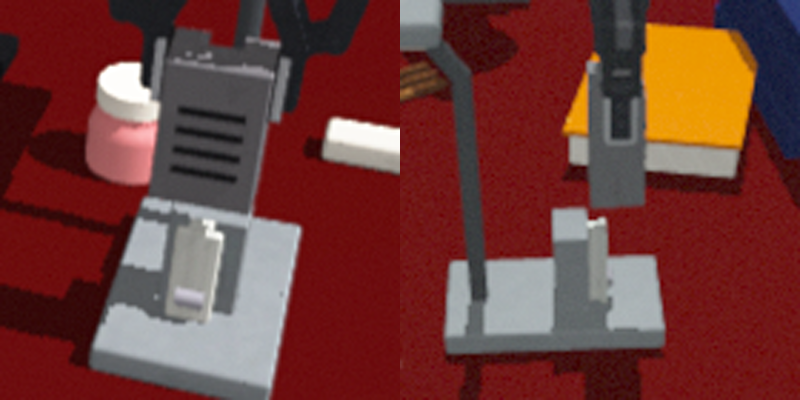

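Both views show the pack hanging just above and roughly in line with the rail. I compare the pack and rail extents in the same camera, so that calibration bias cancels.

```bash
python3 - <<'E'
from h import *
def st(P,n):
    print(n,len(P),'x',np.round(np.percentile(P[:,0],[2,10,25,50,75,90,98])*1e3,1),'y',np.round(np.percentile(P[:,1],[2,10,50,90,98])*1e3,1))
for f in ['scene3','scene','side3','side']:
    W=np.load(f+'.npy').reshape(-1,3);W=W[~np.isnan(W).any(1)]
    b=(abs(W[:,0]-.56)<.05)&(abs(W[:,1]-.237)<.05)
    z=W[:,2]
    if '3' in f: st(W[b&(z>.122)&(z<.155)],f+' pack low')
    for lo,hi in [(.026,.031),(.042,.056),(.056,.076)]:
        st(W[b&(z>lo)&(z<hi)&(W[:,0]>.543)&(abs(W[:,1]-.237)<.021)],f+' rail %.3f'%lo)
    Q=W[(z>.012)&(z<.022)&(W[:,0]>.42)&(W[:,0]<.61)&(abs(W[:,1]-.237)<.07)];st(Q,f+' foot')
    if f=='scene3':
        for lo in (.125,.135,.145,.155):
            Q=W[b&(z>lo)&(z<lo+.006)];print(lo,np.round(np.percentile(Q[:,1],[1,99])*1e3,1),np.round(np.median(Q[:,0])*1e3,1))
E
```

```text
scene3 pack low 697 x [573.1 574.7 575.4 576.4 577.3 578.1 579.1] y [211.6 216.  238.1 259.9 263.7]
scene3 rail 0.026 32 x [547.3 548.7 549.5 550.1 551.1 551.9 553.1] y [226.1 227.6 238.5 248.6 250.4]
scene3 rail 0.042 116 x [548.1 548.5 549.5 550.5 551.4 552.7 553.5] y [225.6 227.7 237.3 248.2 250.1]
scene3 rail 0.056 175 x [547.4 548.7 549.6 550.5 551.5 552.  553.1] y [225.7 228.1 238.6 248.5 250.1]
scene3 foot 2557 x [435.5 458.9 498.4 548.4 575.8 590.  593.1] y [192.1 198.3 250.1 283.5 288.9]
0.125 [211.7 264. ] 576.2
0.135 [210.7 263.9] 576.8
0.145 [210.9 263.8] 576.7
0.155 [211.7 263.8] 576.7
scene rail 0.026 33 x [547.7 549.  549.7 550.6 551.7 552.5 552.9] y [226.3 228.  237.8 248.6 250.3]
scene rail 0.042 119 x [547.5 548.8 549.9 550.6 551.3 552.3 553.7] y [225.6 227.8 238.3 248.3 250.1]
scene rail 0.056 169 x [546.8 548.4 549.5 550.3 551.2 552.1 553.7] y [225.8 227.8 238.4 248.3 250.3]
scene foot 2559 x [436.1 459.5 498.5 548.2 575.8 590.  593. ] y [192.1 198.3 249.7 283.4 288.9]
side3 pack low 290 x [540.7 543.7 549.8 559.8 569.8 575.8 578. ] y [206.2 207.  209.  212.4 245.2]
side3 rail 0.026 12 x [543.4 543.7 545.6 548.7 552.5 554.3 556.1] y [221.9 222.5 228.1 232.1 232.5]
side3 rail 0.042 29 x [543.5 543.6 545.7 547.7 549.9 552.  552.1] y [222.6 223.7 225.8 231.6 232.5]
side3 rail 0.056 38 x [543.7 543.8 545.8 547.9 550.  552.1 552.2] y [221.3 223.3 226.2 230.9 232.1]
side3 foot 1711 x [432.7 443.5 469.6 503.5 560.4 580.6 591.6] y [187.5 190.9 221.9 271.4 283.8]
side rail 0.026 10 x [543.7 545.4 546.1 548.7 551.9 554.3 554.3] y [222.3 222.9 227.6 231.1 231.6]
side rail 0.042 25 x [543.5 543.6 545.7 547.8 549.9 552.  552.1] y [221.3 222.7 225.8 230.9 231.3]
side rail 0.056 40 x [543.7 543.7 545.8 547.8 550.  552.1 552.1] y [221.8 222.8 226.9 231.8 232.4]
side foot 1702 x [432.8 443.5 469.5 503.5 560.4 580.7 591.6] y [187.5 190.8 222.2 271.6 284. ]
```

Call:
apply_moves(rows=[{"hand":45,"xyz":[-0.4,-0.3,10],"twist":0},{"hand":45,"xyz":[0,0,12],"twist":0},{"hand":45,"xyz":[0,0,8],"twist":0},{"hand":45,"xyz":[0,0,3],"twist":0},{"hand":45,"xyz":[0,0,3],"twist":0},{"hand":45,"xyz":[0,0,2],"twist":0},{"hand":45,"xyz":[0,0,2],"twist":0},{"hand":45,"xyz":[0,0,1],"twist":0}])

```text
time_s: 8.77
tool_pos: [0.5591, 0.2368, 0.1473]
tcp_rot: [1.0, 0.011, 0.0, -0.0]
contact_force: [-0.1, 1.0, -2.0]
finger_gap: 0.0528
```

Call:
apply_moves(rows=[{"hand":45,"xyz":[0,0,3],"twist":0},{"hand":45,"xyz":[0,0,4],"twist":0},{"hand":45,"xyz":[0,0,4],"twist":0},{"hand":45,"xyz":[0,0,4],"twist":0},{"hand":45,"xyz":[0,0,4],"twist":0},{"hand":45,"xyz":[0,0,4],"twist":0}])

```text
time_s: 9.27
tool_pos: [0.559, 0.2367, 0.1238]
tcp_rot: [1.0, 0.011, -0.0, 0.0]
contact_force: [0.1, -0.0, -2.6]
finger_gap: 0.0531
```

Threaded freely, with no side force. Next I press past the catch.

Call:
apply_moves(rows=[{"hand":45,"xyz":[0,0,4],"twist":0},{"hand":45,"xyz":[0,0,4],"twist":0},{"hand":45,"xyz":[0,0,3],"twist":0},{"hand":45,"xyz":[0,0,3],"twist":0},{"hand":45,"xyz":[0,0,3],"twist":0},{"hand":45,"xyz":[0,0,3],"twist":0}])

```text
time_s: 9.77
tool_pos: [0.5603, 0.2368, 0.1084]
tcp_rot: [1.0, 0.011, 0.002, -0.0]
contact_force: [-3.4, -3.4, 9.1]
finger_gap: 0.0535
```

Call:
apply_moves(rows=[{"hand":45,"xyz":[0,0,3],"twist":0},{"hand":45,"xyz":[0,0,3],"twist":0},{"hand":45,"xyz":[0,0,2],"twist":0},{"hand":45,"xyz":[0,0,2],"twist":0},{"hand":45,"xyz":[0,0,1],"twist":0}])

```text
time_s: 10.18
tool_pos: [0.5596, 0.2368, 0.0938]
tcp_rot: [1.0, 0.011, 0.001, -0.0]
contact_force: [0.2, -0.1, -2.5]
finger_gap: 0.0534
```

Call:
apply_moves(rows=[{"hand":45,"xyz":[0,0,1],"twist":0},{"hand":45,"xyz":[0,0,1],"twist":0},{"hand":45,"xyz":[0,0,1],"twist":0},{"hand":45,"xyz":[0,0,1],"twist":0}])

```text
time_s: 10.52
tool_pos: [0.5593, 0.2369, 0.0928]
tcp_rot: [1.0, 0.011, 0.001, -0.0]
contact_force: [-7.2, -1.6, 16.8]
finger_gap: 0.0535
```

Call:
apply_moves(rows=[{"hand":45,"xyz":[0,0,1],"twist":0},{"hand":45,"xyz":[0,0,1],"twist":0},{"hand":45,"xyz":[0,0,1],"twist":0}])

```text
time_s: 10.77
tool_pos: [0.5593, 0.2369, 0.0927]
tcp_rot: [1.0, 0.011, 0.001, -0.0]
contact_force: [-10.5, -3.2, 26.8]
finger_gap: 0.0531
```

```bash
python3 - <<'E'
from h import *
to(.559,.2368,.2,-88.7)
p,d,W=cloud('scene')
b=(abs(W[...,0]-.56)<.045)&(abs(W[...,1]-.237)<.035)
P=W[b&(W[...,2]>.085)];h,e=np.histogram(P[:,2],np.arange(.085,.13,.002));print(dict(zip(np.round(e[:-1],3),h)))
k=cv2.resize(p[160:340,390:540],None,fx=3.3,fy=3.3,interpolation=cv2.INTER_CUBIC);cv2.imwrite('pics/c4.png',k)
E
```

```text
t 10.7667 tcp [559.3 236.9  92.7] yaw -88.75 F [-10.5  -3.2  26.8] gap 53.1 j [ 0.31  0.3   1.46 -0.    1.39  1.86]
shift [-1.000e-01  1.000e-01 -1.073e+02] twist -0.05
{np.float64(0.085): np.int64(48), np.float64(0.087): np.int64(48), np.float64(0.089): np.int64(50), np.float64(0.091): np.int64(44), np.float64(0.093): np.int64(50), np.float64(0.095): np.int64(53), np.float64(0.097): np.int64(47), np.float64(0.099): np.int64(55), np.float64(0.101): np.int64(75), np.float64(0.103): np.int64(275), np.float64(0.105): np.int64(170), np.float64(0.107): np.int64(15), np.float64(0.109): np.int64(25), np.float64(0.111): np.int64(5), np.float64(0.113): np.int64(6), np.float64(0.115): np.int64(6), np.float64(0.117): np.int64(13), np.float64(0.119): np.int64(13), np.float64(0.121): np.int64(15), np.float64(0.123): np.int64(15), np.float64(0.125): np.int64(16), np.float64(0.127): np.int64(21)}
```

View pics/c4.png

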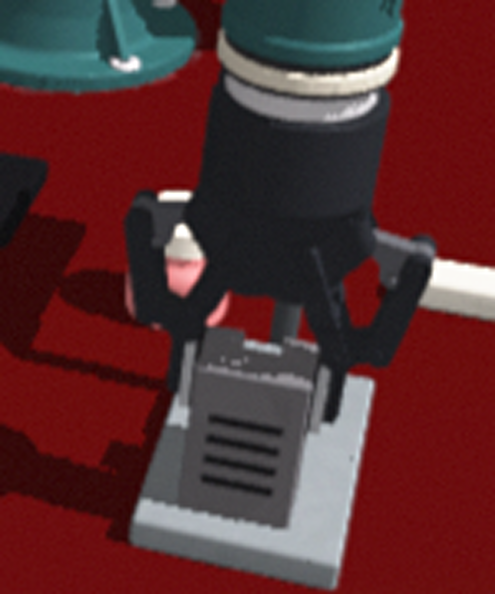

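Call:
apply_moves(rows=[{"hand":45,"xyz":[0,0,2],"twist":0},{"hand":45,"xyz":[0,0,2],"twist":0},{"hand":45,"xyz":[0,0,2],"twist":0},{"hand":45,"xyz":[0,0,0],"twist":0}])

```text
time_s: 11.15
tool_pos: [0.5605, 0.2372, 0.0926]
tcp_rot: [1.0, 0.011, 0.004, -0.001]
contact_force: [-16.6, -5.5, 42.2]
finger_gap: 0.0531
```

Call:
apply_moves(rows=[{"hand":45,"xyz":[0,0,-5],"twist":0},{"hand":45,"xyz":[0,0,-5],"twist":0},{"hand":45,"xyz":[0,0,-1],"twist":0},{"hand":85,"xyz":[0,0,0],"twist":0},{"hand":85,"xyz":[0,0,0],"twist":0},{"hand":85,"xyz":[0,0,0],"twist":0},{"hand":85,"xyz":[0,0,0],"twist":0},{"hand":85,"xyz":[0,0,0],"twist":0}])

```text
time_s: 11.82
tool_pos: [0.5587, 0.2367, 0.0903]
tcp_rot: [1.0, 0.011, -0.001, 0.0]
contact_force: [-0.2, -0.5, 0.3]
finger_gap: 0.0845
```

Call:
apply_moves(rows=[{"hand":85,"xyz":[0,0,-15],"twist":0},{"hand":85,"xyz":[0,0,-30],"twist":0},{"hand":85,"xyz":[0,0,-40],"twist":0},{"hand":85,"xyz":[0,0,-40],"twist":0}])

```text
time_s: 12.15
tool_pos: [0.5581, 0.2365, 0.2158]
tcp_rot: [1.0, 0.011, -0.002, 0.001]
contact_force: [1.3, 0.9, 0.1]
finger_gap: 0.085
```

```bash
python3 - <<'E'
from h import *
p,d,W=cloud('scene')
b=(abs(W[...,0]-.56)<.045)&(abs(W[...,1]-.237)<.04)
P=W[b&(W[...,2]>.085)&(W[...,2]<.125)];h,e=np.histogram(P[:,2],np.arange(.085,.125,.002));print(h,np.median(P[P[:,2]>.1,2]))
Q=P[P[:,2]>.101];print('top',cv2.minAreaRect((Q[:,:2]*1e3).astype(np.float32)))
# tilt
A=np.c_[Q[:,:2],np.ones(len(Q))];print('plane',np.linalg.lstsq(A,Q[:,2],rcond=None)[0])
F=W[b&(W[...,2]>.04)&(W[...,2]<.095)];print('face x',np.median(F[:,0]))
to(.619,.0615,.13,15)
E
```

```text
[ 36  30  44  44  40  40  36  51  55 280 145   1   0   0   0   0   0   0
   0] 0.10450461576118111
top ((558.3870849609375, 237.39732360839844), (44.971309661865234, 53.93182373046875), 1.4111571311950684)
plane [-0.02134002 -0.00278613  0.11707664]
face x 0.5760621109371646
t 12.2 tcp [562.1 237.7 227.8] yaw -88.76 F [2.9 0.3 7.4] gap 84.9 j [0.31 0.22 1.28 0.   1.63 1.86]
shift [ 51.7 177.9  97.8] twist -103.76
```

Call:
apply_moves(rows=[{"hand":85,"xyz":[10,35,12],"twist":0},{"hand":85,"xyz":[10,36,12],"twist":0},{"hand":85,"xyz":[10,36,12],"twist":0},{"hand":85,"xyz":[10,36,12],"twist":0},{"hand":85,"xyz":[12,35,12],"twist":0},{"hand":85,"xyz":[0,0,0],"twist":-6.9},{"hand":85,"xyz":[0,0,0],"twist":-6.9},{"hand":85,"xyz":[0,0,0],"twist":0}])

```text
time_s: 12.87
tool_pos: [0.6148, 0.0589, 0.1552]
tcp_rot: [0.991, 0.131, -0.001, -0.0]
contact_force: [0.7, -0.3, 0.4]
finger_gap: 0.0846
```

Call:
apply_moves(rows=[{"hand":85,"xyz":[0,0,0],"twist":0}])

```text
time_s: 12.95
tool_pos: [0.6149, 0.0598, 0.1559]
tcp_rot: [0.992, 0.129, -0.0, -0.0]
contact_force: [-0.0, -0.1, 0.2]
finger_gap: 0.0849
```

```bash
python3 - <<'E'
from h import *
W0=np.load('scene.npy');b=(W0[...,2]>.081)&(abs(W0[...,0]-.474)<.05)&(abs(W0[...,1]+.013)<.05);print('pack top at start, scene',np.median(W0[b][:,2]))
p,d,W=cloud('wrist');cv2.imwrite('pics/w5.png',p)
K=(W[...,2]>.022)&(W[...,2]<.042)&(abs(W[...,0]-.619)<.05)&(abs(W[...,1]-.0615)<.05)
r=cv2.minAreaRect((W[K][:,:2]*1000).astype(np.float32));print(K.sum(),r)
to(.619,.0615,.03,-74.8)
E
```

```text
pack top at start, scene 0.08664655001096921
3469 ((617.1787719726562, 63.1161003112793), (55.92182540893555, 40.240848541259766), 15.053888320922852)
t 13.0 tcp [614.9  60.1 156.2] yaw -75.11 F [-0.2  0.2  0.6] gap 85.0 j [0.01 0.27 1.35 0.   1.51 1.32]
shift [  4.4  -0.2 126.2] twist -0.31
```

The pack's seating is confirmed. The scene camera read the pack top 1.6 mm high at the start, so 104.5 mm now means the underside is at about 18 mm. Next I grasp the charger.

Call:
apply_moves(rows=[{"hand":85,"xyz":[3.4,-1.6,20],"twist":0},{"hand":85,"xyz":[0,0,30],"twist":0},{"hand":85,"xyz":[0,0,30],"twist":0},{"hand":85,"xyz":[0,0,25],"twist":0},{"hand":85,"xyz":[0,0,15],"twist":0},{"hand":85,"xyz":[0,0,5],"twist":0},{"hand":50,"xyz":[0,0,0],"twist":0},{"hand":30,"xyz":[0,0,0],"twist":0}])

```text
time_s: 13.67
tool_pos: [0.6184, 0.0628, 0.0323]
tcp_rot: [0.991, 0.131, 0.001, 0.0]
contact_force: [0.4, -0.2, 0.1]
finger_gap: 0.0639
```

Call:
apply_moves(rows=[{"hand":30,"xyz":[0,0,0],"twist":0},{"hand":30,"xyz":[0,0,0],"twist":0},{"hand":30,"xyz":[0,0,0],"twist":0},{"hand":30,"xyz":[0,0,0],"twist":0},{"hand":30,"xyz":[0,0,-20],"twist":0},{"hand":30,"xyz":[0,0,-35],"twist":0},{"hand":30,"xyz":[0,0,-38],"twist":0},{"hand":30,"xyz":[0,0,-38],"twist":0}])

```text
time_s: 14.33
tool_pos: [0.6166, 0.0622, 0.1622]
tcp_rot: [0.991, 0.131, -0.002, -0.0]
contact_force: [1.0, 0.8, -1.5]
finger_gap: 0.039
```

```bash
python3 - <<'E'
from h import *
W=np.load('scene.npy').reshape(-1,3);V=np.load('side.npy').reshape(-1,3);A=np.r_[W,V];A=A[~np.isnan(A).any(1)]
# drawer front top edge -> angle
F=A[(A[:,2]>.06)&(A[:,2]<.082)&(A[:,0]>.44)&(A[:,0]<.51)&(A[:,1]>-.43)&(A[:,1]<-.17)]
print(len(F),cv2.fitLine((F[:,:2]*1e3).astype(np.float32),cv2.DIST_HUBER,0,.01,.01).ravel(),cv2.minAreaRect((F[:,:2]*1e3).astype(np.float32)))
C=A[(A[:,2]>.08)&(A[:,2]<.088)&(A[:,0]>.56)&(A[:,0]<.85)&(A[:,1]>-.43)&(A[:,1]<-.17)]
print('cab',cv2.minAreaRect((C[:,:2]*1e3).astype(np.float32)))
H=A[(A[:,2]>.03)&(A[:,2]<.06)&(A[:,0]>.41)&(A[:,0]<.437)&(A[:,1]>-.43)&(A[:,1]<-.22)]
print('handle',H.min(0),H.max(0),np.median(H,0))
to(.533,-.298,.150,-86)
E
```

```text
3831 [ 6.8910144e-02 -9.9762285e-01  4.7687909e+02 -3.1203812e+02] ((488.5283203125, -305.9026794433594), (54.15999984741211, 215.6561279296875), 4.011414051055908)
cab ((688.5060424804688, -292.467529296875), (210.32452392578125, 223.83424377441406), 3.9344539642333984)
handle [ 0.42009215 -0.37158327  0.04575904] [ 0.43699211 -0.25293035  0.05737798] [ 0.43049191 -0.31588879  0.05161752]
t 14.3333 tcp [616.6  62.2 162.2] yaw -74.97 F [ 1.   0.8 -1.5] gap 39.0 j [0.01 0.28 1.34 0.   1.53 1.32]
shift [-174.1  326.3   12.5] twist 11.03
```

Call:
apply_moves(rows=[{"hand":30,"xyz":[-17.5,33,0],"twist":0},{"hand":30,"xyz":[-17.5,33,0],"twist":0},{"hand":30,"xyz":[-17.5,33,0],"twist":0},{"hand":30,"xyz":[-17.5,33,0],"twist":0},{"hand":30,"xyz":[-17.5,33,0],"twist":0},{"hand":30,"xyz":[-17.5,33,0],"twist":0},{"hand":30,"xyz":[-17.5,33,0],"twist":0},{"hand":30,"xyz":[-17.5,33,0],"twist":0}])

```text
time_s: 15.0
tool_pos: [0.5498, -0.2304, 0.1617]
tcp_rot: [0.991, 0.131, -0.0, -0.0]
contact_force: [0.5, 0.5, -1.7]
finger_gap: 0.0387
```

Call:
apply_moves(rows=[{"hand":30,"xyz":[-17.5,33,0],"twist":0},{"hand":30,"xyz":[-17.5,33,0],"twist":0},{"hand":30,"xyz":[0,0,0],"twist":5.5},{"hand":30,"xyz":[0,0,0],"twist":5.5},{"hand":30,"xyz":[0,0,0],"twist":0},{"hand":30,"xyz":[0,0,0],"twist":0}])

```text
time_s: 15.5
tool_pos: [0.5339, -0.3017, 0.1616]
tcp_rot: [0.999, 0.036, -0.001, -0.0]
contact_force: [0.7, -0.3, -1.9]
finger_gap: 0.0387
```

```bash
python3 - <<'E'
from h import *
to(.533,-.303,.058,-86)
p,d,W=cloud('side');cv2.imwrite('pics/s6.png',cv2.resize(p[200:,200:560],None,fx=1.8,fy=1.8))
E
```

```text
t 15.5 tcp [ 533.9 -301.7  161.6] yaw -85.85 F [ 0.7 -0.3 -1.9] gap 38.7 j [-0.61  0.26  1.36  0.    1.52  0.89]
shift [ -0.9   1.3 103.6] twist 0.15
```

View pics/s6.png

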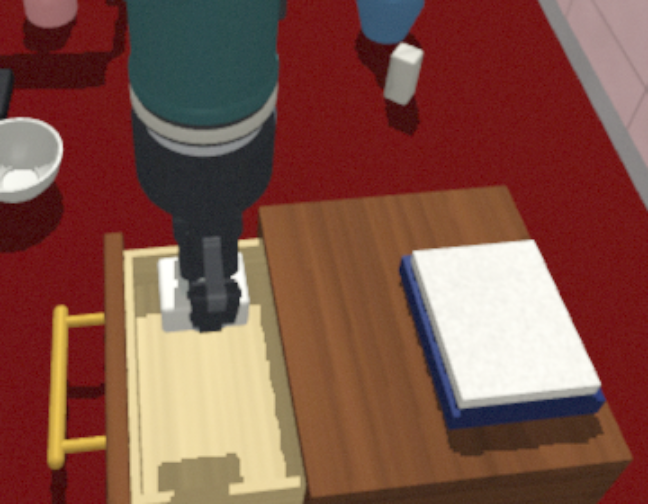

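The charger (px 205,290) hangs over the opening, clear of the front and the cabinet. I lower and release it.

Call:
apply_moves(rows=[{"hand":30,"xyz":[0,0,25],"twist":0},{"hand":30,"xyz":[0,0,30],"twist":0},{"hand":30,"xyz":[0,0,25],"twist":0},{"hand":30,"xyz":[0,0,15],"twist":0},{"hand":30,"xyz":[0,0,8],"twist":0},{"hand":30,"xyz":[0,0,3],"twist":0},{"hand":30,"xyz":[0,0,0],"twist":0}])

```text
time_s: 16.13
tool_pos: [0.5349, -0.3014, 0.0566]
tcp_rot: [0.999, 0.036, 0.0, 0.0]
contact_force: [1.0, 0.4, -2.2]
finger_gap: 0.0386
```

Call:
apply_moves(rows=[{"hand":70,"xyz":[0,0,0],"twist":0},{"hand":70,"xyz":[0,0,0],"twist":0},{"hand":70,"xyz":[0,0,0],"twist":0},{"hand":70,"xyz":[0,0,-10],"twist":0},{"hand":70,"xyz":[0,0,-30],"twist":0},{"hand":70,"xyz":[0,0,-35],"twist":0},{"hand":70,"xyz":[0,0,-35],"twist":0},{"hand":0,"xyz":[0,0,0],"twist":0}])

```text
time_s: 16.8
tool_pos: [0.5379, -0.3043, 0.1775]
tcp_rot: [0.999, 0.035, 0.007, 0.005]
contact_force: [1.5, -0.9, 1.7]
finger_gap: 0.0596
```

```bash
python3 - <<'E'
from h import *
p,d,W=cloud('side')
for c in ['scene','side']:
    if c=='scene': cloud(c)
    print(c,[(np.round(r['centre'],3),round(r['p'],2)) for r in arm.search_frame('charger',c)[:2]])
to(.38,-.312,.15,-86)
E
```

```text
scene [(array([ 0.48 , -0.292,  0.051]), 0.57), (array([0.777, 0.133, 0.066]), 0.56)]
side [(array([ 0.533, -0.312,  0.047]), 0.7)]
t 17.0 tcp [ 534.  -301.6  166.2] yaw -85.97 F [-0.8 -0.4  0.6] gap 29.4 j [-0.61  0.26  1.35  0.    1.53  0.89]
shift [-154.4   -0.5   16.3] twist 0.03
```

Call:
apply_moves(rows=[{"hand":0,"xyz":[-37.5,0.9,0],"twist":0},{"hand":0,"xyz":[-37.5,0.9,0],"twist":0},{"hand":0,"xyz":[-37.5,0.9,0],"twist":0},{"hand":0,"xyz":[-37.5,0.9,0],"twist":0},{"hand":0,"xyz":[0,0,36],"twist":0},{"hand":0,"xyz":[0,0,36],"twist":0},{"hand":0,"xyz":[0,0,38],"twist":0},{"hand":0,"xyz":[0,0,0],"twist":0}])

```text
time_s: 17.67
tool_pos: [0.3793, -0.3106, 0.0469]
tcp_rot: [0.999, 0.035, -0.007, -0.007]
contact_force: [-0.4, 1.9, -1.0]
finger_gap: 0.0
```

Call:
apply_moves(rows=[{"hand":0,"xyz":[6,0,0],"twist":0},{"hand":0,"xyz":[8,0,0],"twist":0},{"hand":0,"xyz":[8,0,0],"twist":0},{"hand":0,"xyz":[8,0,0],"twist":0},{"hand":0,"xyz":[8,0,0],"twist":0},{"hand":0,"xyz":[8,0,0],"twist":0},{"hand":0,"xyz":[8,0,0],"twist":0},{"hand":0,"xyz":[8,0,0],"twist":0}])

```text
time_s: 18.33
tool_pos: [0.4479, -0.3116, 0.0567]
tcp_rot: [0.999, 0.035, 0.0, 0.0]
contact_force: [-2.5, -0.5, 0.6]
finger_gap: -0.0
```

```bash
python3 - <<'E'
from h import *
to(.53,-.31,.055,-86)
p,d,W=cloud('side');cv2.imwrite('pics/s7.png',cv2.resize(p[200:,180:560],None,fx=1.8,fy=1.8))
E
```

```text
t 18.3333 tcp [ 447.9 -311.6   56.7] yaw -85.94 F [-2.5 -0.5  0.6] gap -0.0 j [-0.71  0.2   1.65 -0.    1.29  0.79]
shift [82.   4.2  1.8] twist 0.06
```

View pics/s7.png

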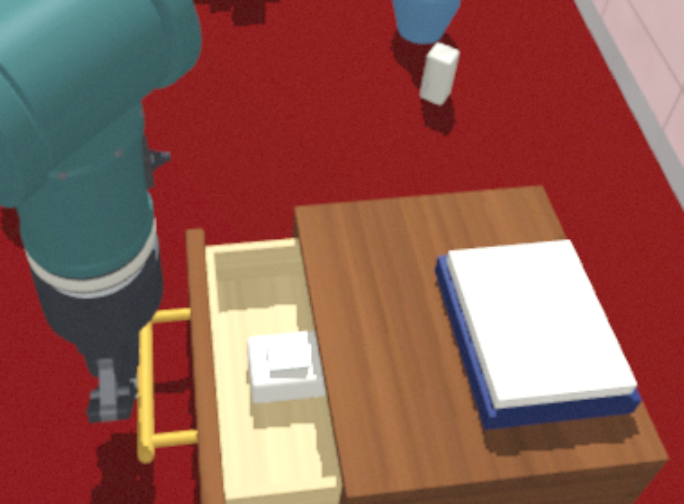

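The drawer is moving, with the charger flat inside (px 285,365). I keep pushing.

Call:
apply_moves(rows=[{"hand":0,"xyz":[8,0,0],"twist":0},{"hand":0,"xyz":[8,0,0],"twist":0},{"hand":0,"xyz":[8,0,0],"twist":0},{"hand":0,"xyz":[8,0,0],"twist":0},{"hand":0,"xyz":[8,0,0],"twist":0},{"hand":0,"xyz":[8,0,0],"twist":0},{"hand":0,"xyz":[7,0,0],"twist":0},{"hand":0,"xyz":[5,0,0],"twist":0}])

```text
time_s: 19.05
tool_pos: [0.5077, -0.3071, 0.0561]
tcp_rot: [0.999, 0.035, 0.0, -0.0]
contact_force: [-1.6, 0.2, 0.3]
finger_gap: -0.0
```

Call:
apply_moves(rows=[{"hand":0,"xyz":[4,0,0],"twist":0},{"hand":0,"xyz":[4,0,0],"twist":0},{"hand":0,"xyz":[3,0,0],"twist":0},{"hand":0,"xyz":[3,0,0],"twist":0}])

```text
time_s: 19.38
tool_pos: [0.5207, -0.3062, 0.0562]
tcp_rot: [0.999, 0.035, -0.0, -0.0]
contact_force: [-1.8, -0.5, 0.1]
finger_gap: -0.0002
```

Call:
apply_moves(rows=[{"hand":0,"xyz":[3,0,0],"twist":0},{"hand":0,"xyz":[3,0,0],"twist":0},{"hand":0,"xyz":[3,0,0],"twist":0},{"hand":0,"xyz":[2,0,0],"twist":0}])

```text
time_s: 19.72
tool_pos: [0.5218, -0.3062, 0.056]
tcp_rot: [0.999, 0.035, -0.012, -0.001]
contact_force: [-32.7, -0.2, 17.2]
finger_gap: -0.0002
```

Call:
apply_moves(rows=[{"hand":0,"xyz":[-12,0,0],"twist":0},{"hand":0,"xyz":[-30,0,0],"twist":0},{"hand":0,"xyz":[-40,0,0],"twist":0},{"hand":0,"xyz":[-40,0,0],"twist":0},{"hand":0,"xyz":[0,0,-30],"twist":0},{"hand":0,"xyz":[0,0,-30],"twist":0},{"hand":0,"xyz":[0,0,0],"twist":0},{"hand":0,"xyz":[0,0,0],"twist":0}])

```text
time_s: 20.38
tool_pos: [0.4113, -0.3157, 0.1194]
tcp_rot: [0.999, 0.035, 0.003, 0.003]
contact_force: [0.5, 0.1, 1.9]
finger_gap: -0.0
```

```bash
python3 - <<'E'
from h import *
ps=[]
for c in ['scene','side']:
    p,d,W=cloud(c);np.save(c+'8.npy',W);ps.append(p)
A=np.load('side8.npy').reshape(-1,3)
H=A[(A[:,2]>.035)&(A[:,2]<.06)&(A[:,0]>.5)&(A[:,0]<.56)&(A[:,1]>-.34)&(A[:,1]<-.28)]
A0=np.load('side.npy').reshape(-1,3)
H0=A0[(A0[:,2]>.035)&(A0[:,2]<.06)&(A0[:,0]>.41)&(A0[:,0]<.445)&(A0[:,1]>-.34)&(A0[:,1]<-.28)]
print('handle x before/after',np.median(H0,0),np.median(H,0))
# pack check
W=np.load('scene8.npy');b=(abs(W[...,0]-.56)<.045)&(abs(W[...,1]-.237)<.04)&(W[...,2]>.1)&(W[...,2]<.12)
print('pack top',np.median(W[b][:,2]));to(.4,-.3,.1,-86)
cv2.imwrite('pics/f.png',np.hstack([cv2.resize(ps[0][80:400],(400,200)),cv2.resize(ps[1],(400,300))[60:260]][::1]))
cv2.imwrite('pics/f.png',np.vstack([cv2.resize(ps[0][130:430],(640,300)),cv2.resize(ps[1][160:480],(600,300)) if 0 else ps[1][180:480]]))
E
```

```text
handle x before/after [ 0.43039857 -0.31166442  0.05157245] [ 0.53872113 -0.3116547   0.05149074]
pack top 0.10449820817544472
t 20.4833 tcp [ 410.2 -314.3  116.5] yaw -85.96 F [ 1.   0.2 -0.8] gap -0.1 j [-0.76  0.08  1.66  0.    1.4   0.74]
shift [ -9.2 -15.   16.5] twist 0.04
```

View pics/f.png

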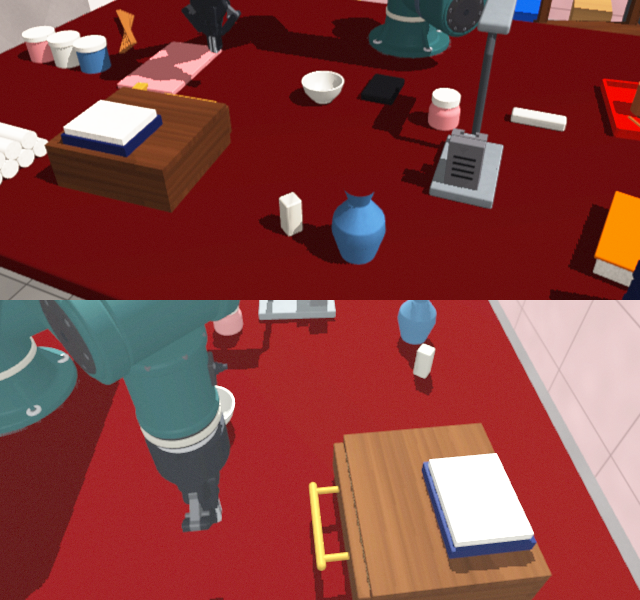

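Everything stands as expected, and the drawer front appears flush. I check for a remaining gap numerically.

```bash
python3 - <<'E'
from h import *
for f in ['side','side8','scene','scene8']:
    A=np.load(f+'.npy').reshape(-1,3);A=A[~np.isnan(A).any(1)]
    c,s=np.cos(np.radians(4)),np.sin(np.radians(4))
    u=A[:,0]*c+A[:,1]*s;v=-A[:,0]*s+A[:,1]*c
    k=(abs(v+.345)<.07)&(A[:,2]>.01)
    C=k&(A[:,2]>.081)&(A[:,2]<.09);F=k&(A[:,2]>.064)&(A[:,2]<.079)&(u<.6)
    print(f,'cab front u',np.round(np.percentile(u[C],[.2,1]),4),'front top u',np.round(np.percentile(u[F],[1,5,50,95,99]),4),len(u[F]))
    if '8' in f:
        for a in np.arange(.538,.58,.003):
            q=A[k&(u>=a)&(u<a+.003)&(A[:,2]>.03),2]
            if len(q): print(round(a,3),len(q),np.round(np.percentile(q,[5,50,95]),3))
E
```

```text
side cab front u [0.5658 0.5663] front top u [0.4421 0.4429 0.4504 0.4628 0.566 ] 1448
side8 cab front u [0.5658 0.5663] front top u [0.5508 0.551  0.5582 0.5658 0.5661] 1356
0.538 31 [0.048 0.05  0.052]
0.541 28 [0.047 0.05  0.052]
0.544 29 [0.047 0.05  0.052]
0.547 31 [0.048 0.05  0.051]
0.55 547 [0.034 0.062 0.073]
0.553 243 [0.071 0.072 0.074]
0.556 244 [0.071 0.073 0.074]
0.559 244 [0.071 0.072 0.074]
0.562 235 [0.071 0.072 0.074]
0.565 405 [0.063 0.083 0.086]
0.568 237 [0.083 0.085 0.087]
0.571 254 [0.084 0.085 0.086]
0.574 246 [0.083 0.085 0.086]
0.577 251 [0.083 0.085 0.087]
scene cab front u [-2.0165 -0.9584] front top u [-2.0251 -1.9981  0.4533  0.461   0.4632] 650
scene8 cab front u [-2.0167 -0.9501] front top u [-2.0271 -2.0196 -1.9902 -0.9346 -0.9332] 58
0.559 3 [0.085 0.085 0.085]
0.562 25 [0.086 0.086 0.088]
0.565 59 [0.086 0.087 0.089]
0.568 61 [0.086 0.087 0.089]
0.571 59 [0.086 0.087 0.089]
0.574 54 [0.086 0.087 0.089]
0.577 66 [0.086 0.087 0.089]
```

```bash
python3 -c "
from workcell import arm
print(arm.close_job())"
```

```text
the job is handed in; nothing more can be done
None
```

The pack is home on the lamp's rail and the charger is in the shut drawer. I handed the job in at about 20.5 s of robot time; the hand-in gives no verdict.

- **Pack:** It went onto the rail without side force. The catch resisted at about 9 N, then let go, and the pack came to a hard stop. I pressed to about 42 N there and released. The last check put its underside at about 18 mm over the table, its place on the foot plate. That figure takes off a 1.6 mm high reading by the scene camera, measured on the pack's own top at the start.
- **Charger:** I laid it flat in the drawer; the picture taken during the push showed it inside. I could not see it once the drawer was shut. The scene camera's network gave a wrong place for it after release, while the side camera's agreed with where I set it down.
- **Drawer:** I pushed on its handle for about 108 mm to a hard stop at about 33 N, close to the 40 N limit. The depth picture shows the front flush with the cabinet, with any gap under about 3 mm.
- **Other things:** The bystanders look unmoved in the last pictures, though I did not measure them. The arm stood clear of everything when I handed in.

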